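# Seat a sprung filter hatch on its stops and hold it down

## Task

The filter hatch of the dust extractor lies askew on its deck: slide the cover along the deck, without lifting it off, until its edges butt against the back stop and the side stop, and only then turn the wing of its quarter-turn fastener until it is in line with the slot in the deck beneath, pointing front to back at the two index marks on the cover. Now its crossbar can pass through the slot: press the sprung cover fully down onto the deck and keep it pressed there. Finish while still holding it down, so that I can drive the two rear screws before the fastener is locked; leave the tools and bits lying on and beside the extractor where they are.

Things in the scene. Friction and masses are not known exactly. Their poses are not given: they have to be found in the camera images.
- extractor: Fixed grey dust extractor, 370 (x) x 300 (y) x 140 mm tall. Origin: on the bench below the deck; x points from its front to its back, y to its left, z up. Flat deck on top at z = +140 mm, x -200 to +170, y -150 to +150. A blower housing 124 mm high joins its right side out to y = -296. With the cover fully home, cover_mid is at x = +45, y = +20, z = +144 mm in this frame.
- back_stop (a point): Middle of the front face of the back stop at deck height: an upright steel strip on the deck, 18 mm high, 170 mm long along the extractor's y, face at x = +155 mm of the extractor. The cover's back edge goes against it. Axes as the extractor's.
- side_stop (a point): Middle of the inner face of the side stop at deck height: an upright steel strip on the deck's left, 26 mm high, 60 mm long along the extractor's x, face at y = +110 mm of the extractor, beside the slot. The cover's left edge goes against it. Axes as the extractor's.
- slot (a point): Centre of the slot through the deck, at deck height: 33 mm long along the extractor's x (front to back) and 14 mm wide, at x = -25, y = +20 mm of the extractor, hidden by the cover. Two sprung lift pins, 11 mm across, stand 6 mm above the deck at x = -45, y = -55 and +95 mm of the extractor. Axes as the extractor's.
- cover_mid (a point): Centre of the loose flat aluminium hatch cover, 220 (x) x 180 (y) x 8 mm, 0.25 to 0.45 kg; x points to its back edge, y to its left. The fastener is at cover x = -70, y = 0. It starts 15 to 40 mm forward and 12 to 30 mm right of home, up to 0.1 rad askew, leaning 3 degrees: back edge on the deck, fastener end propped 10 mm up on its crossbar, which slides on the deck (friction about 0.16).
- cover_front (a point): Middle of the lower front edge of the cover (cover x = -110 mm, underside). At deck height when home. With the crossbar in line over the slot the cover sinks until it rests on the lift pins, this edge about 6 mm up; pressing it from there to the deck near the fastener takes about 7 N and it springs up if let go. With the bar out of line it cannot go down.
- wing_mid (a point): Point on the turning axis of the fastener's black wing, a blade 34 mm long (along x of this point), 10 mm thick, from 13 mm below to 11 mm above this point, on a boss 22 mm across, 4 mm high; the cover's top face is 16 mm below. Crossbar under the cover: along the same x, 26 x 8 mm. Turns both ways about the cover's z (friction 0.04 N m); either half turn fits. Starts 0.6 rad or more out of line.
- screw_tin_mid (a point): Bystander, leave alone: small open steel tin of screws, 42 mm across and 26 mm tall, standing on the extractor's deck in its front left corner; its centre.
- brush_mid (a point): Bystander, leave alone: dust brush, 200 mm long, lying on top of the blower housing; its centre.
- driver_mid (a point): Bystander, leave alone: screwdriver with black handle, 210 mm long, lying on the bench to the right of the extractor; its centre.
- chisel_mid (a point): Bystander, leave alone: stone chisel with turned wooden handle, 240 mm long, lying on the bench left of the extractor; its centre.
- offcut_mid (a point): Bystander, leave alone: broken lump of plaster about 90 mm wide, left of the extractor; its centre.

How it is judged:
By the outcome, as a careful person would: the job done as asked, in the order asked, and still so for the second after the job is handed in, while the arm keeps its last pose, push and grip.
It also fails if it takes over 67 s, if anything falls off the work surface, if the arm or the gripper's body presses on something with over 40 N, if the wrist force passes 120 N, or if a joint passes its speed limit or range.

## Robot

A 6-joint arm with a two-finger parallel gripper is mounted at the origin on the work surface. World frame = base frame: x ahead of the robot, y to its left, z up, the work surface at z = 0. Lengths are in m, angles in rad, forces in N, time in s.
With the tool pointing down it reaches from about 0.275 to 0.775 m from the base axis. Payload 14.6 kg.
Tool frame: the origin (TCP) lies midway between the tips of the shut fingers; the grasp point (between the pads) lies 19 mm behind it; z points along the fingers, y is the direction in which the jaws open and shut (so a half turn about z gives the same grasp; the last joint's range is limited). The gripper opens to 85 mm and grips with 20 to 120 N. Pads are 22 mm wide; open, the fingers measure 114 mm over their backs; the gripper's body (76 mm by 85 mm) begins 54 mm behind the grasp point. The pads swing forward as they close: fully open they stand 13 mm farther back than shut.
Start: joints at [-1.418, 0.263, -0.048, 1.259, 0, 1.415], TCP at [0.159, -0.5, 0.231] pointing down, gripper open.
Joint ranges: [-2.65, 2.65], [-0.89, 1.7], [-1.18, 1.37], [-2.13, 2.11], [-1.35, 1.29], [-3.14, 3.14]. Speed limits (rad/s): [1.89, 1.89, 2.57, 2.79, 3.14, 3.14].

## Interface

Orientations are given as a 3x3 rotation matrix whose columns are the frame's x, y, z axes.
In Python, from cell import monitor, viewer, job gives the robot as it stands.
- The arm moves only by the tool step_arm, never from a script. Its argument "targets" is a list of rows, each an object with "slide": the shift along the tool's x, y, z in m, a list of three; "rot": the turn, a rotation vector about the tool's x, y, z in rad, a list of three; "fingers": the closure, from 0 (fully open) to 1 (shut). In form: [{"slide": [tx, ty, tz], "rot": [rx, ry, rz], "fingers": fingers}, ...]. A call has 1 to 20 rows; each row is the pose to reach, as a shift and turn from the pose measured when the call began, along the tool's axes at that moment; what a row does not reach only later rows make up. A row lasts 1/10 s, in which the tool goes at most 50 mm and 8.59 degrees, less where a joint would pass 70% of its speed; a pose out of reach is approached as far as the arm can. A call with a gripper value outside its range is refused whole. The fingers move at their own pace and stop on an object; "newtons" is the grip in N (left out, the last holds). Time passes only in rows, so rows that repeat a pose let the fingers close. It gives the time, the measured TCP pose, the force and the opening at its end, in the units of the state.
- monitor.get_obs(): the state, without advancing time (a new reading comes with each control period).
- viewer.grab_frame(name): name is "side" or "top" or "wrist"; returns the picture (400x640x3 uint8, red, green, blue); there is no depth.
- viewer.camera_params(name): a dict with "fx", "fy", "cx", "cy" (pixels), "pose" (4x4, takes a point from camera to world coordinates). Camera axes: x right, y up, looking along -z (the intrinsics and any distortion apply to the point x, -y, -z); pixel columns grow to the right and rows downward; lengths in m; the calibration is good to about 2 mm. A picture is of the moment at which its call begins: read the wrist's pose just before it. camera_params takes no time and is no camera call; for the wrist camera it gives the pose at the moment of the call.
- job.hand_in(): hands the job in, once; it reports no verdict.
The state is a dict: "t": time; "qpos": joint angles; "joint_velocities": joint speeds; "joint_efforts": joint torques, N m; "ee_pos": TCP position; "tcp_rot": TCP orientation; "wrist_force": force on the tool from outside, world axes, zero at the start; "ft_torque": the same for the moment, N m; "grip_width": finger opening in m.
Only numpy, scipy, OpenCV 4.12 (cv2) and the standard library are available. Lean on these libraries where they do the work, as an engineer would, in place of code of your own. Each camera call takes 0.05 s, during which the arm holds its last target.

## Working session

There is one attempt and no reset: what is moved stays moved. The work goes in short steps, Python scripts to look and compute and a tool call to move; the robot and the scene stay as the last step left them, time stands still between calls to the robot, and variables do not carry over. Pictures are saved under pics/ and viewed, and the job is handed in when it is done.

Besides the shell and the picture viewer there is one more tool, called after "Emit:" as a command line: name --argument value ..., lists and objects as JSON in quotes. step_arm: Moves the arm, as the interface text tells. Its arguments: {"type":"object","properties":{"targets":{"type":"array","items":{"type":"object","properties":{"slide":{"type":"array","items":{"type":"number"}},"rot":{"type":"array","items":{"type":"number"}},"fingers":{"type":"number"}}}},"newtons":{"type":"number"}},"required":["targets"]}

```bash
ls; mkdir -p pics
cat > h.py <<'E'
import numpy as np, cv2
from cell import monitor, viewer, job
def grab(n,f):
    im=viewer.grab_frame(n); cv2.imwrite('pics/'+f,im[...,::-1]); return im
def ray(P,u,v):
    d=np.array([(u-P['cx'])/P['fx'],-(v-P['cy'])/P['fy'],-1.0]); T=np.array(P['pose'])
    return T[:3,3],T[:3,:3]@d
def onz(P,u,v,z):
    o,d=ray(P,u,v); return o+d*(z-o[2])/d[2]
def proj(P,p):
    T=np.array(P['pose']); c=T[:3,:3].T@(np.array(p)-T[:3,3])
    return P['cx']+P['fx']*c[0]/-c[2], P['cy']-P['fy']*c[1]/-c[2]
E
python3 - <<'E'
from h import *
np.set_printoptions(precision=4,suppress=True)
for n in ['side','top','wrist']:
    P=viewer.camera_params(n); print(n,P); grab(n,n+'0.png')
print(monitor.get_obs())
E
```

```text
pics
side {'fx': 403.0858101030794, 'fy': 403.0858101030794, 'cx': 315.8919266048436, 'cy': 204.7146713358276, 'pose': array([[ 0.894 ,  0.3437, -0.2873,  0.3031],
       [-0.4478,  0.6662, -0.5963, -0.5683],
       [-0.0136,  0.6618,  0.7495,  0.8845],
       [ 0.    ,  0.    ,  0.    ,  1.    ]])}
top {'fx': 361.80233102590364, 'fy': 361.80233102590364, 'cx': 319.62122309555946, 'cy': 197.0941413042801, 'pose': array([[-0.0151,  0.9897, -0.1426,  0.4577],
       [-0.9999, -0.0147,  0.0039,  0.0219],
       [ 0.0017,  0.1426,  0.9898,  1.0888],
       [ 0.    ,  0.    ,  0.    ,  1.    ]])}
wrist {'fx': 339.41901476280407, 'fy': 339.41901476280407, 'cx': 321.2567366240693, 'cy': 195.9575168871321, 'pose': array([[ 0.304 ,  0.9102,  0.2814,  0.2311],
       [-0.9527,  0.2908,  0.0888, -0.4775],
       [-0.001 , -0.2951,  0.9555,  0.3738],
       [ 0.    ,  0.    ,  0.    ,  1.    ]])}
{'t': 0.15, 'qpos': array([-1.4183,  0.2634, -0.0487,  1.2594,  0.    ,  1.4155]), 'joint_velocities': array([-0.0001, -0.0024,  0.003 , -0.0021, -0.0005,  0.0013]), 'joint_efforts': array([  0.003 , -63.7825,  38.4648,   0.0106,  -0.0001,   0.    ]), 'ee_pos': array([ 0.159 , -0.5001,  0.231 ]), 'tcp_rot': array([[ 0.953 ,  0.3029, -0.0001],
       [ 0.3029, -0.953 ,  0.0007],
       [ 0.0001, -0.0007, -1.    ]]), 'wrist_force': array([0.0394, 0.9245, 0.0151]), 'ft_torque': array([0.0262, 0.0303, 0.0417]), 'grip_width': 0.08562669394360606}
```

View pics/side0.png

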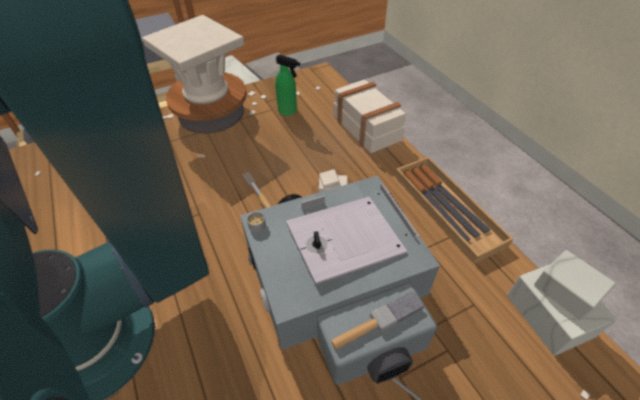

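View pics/top0.png

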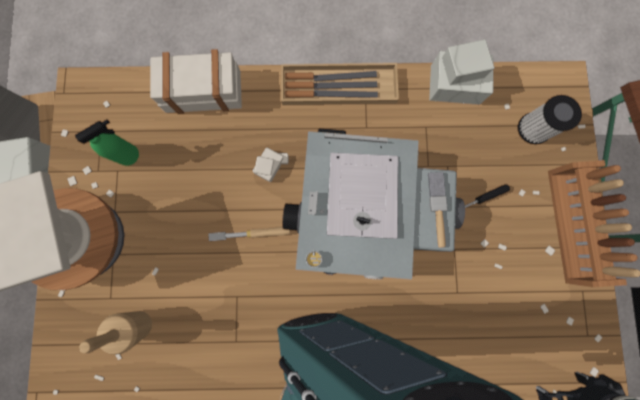

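View pics/wrist0.png

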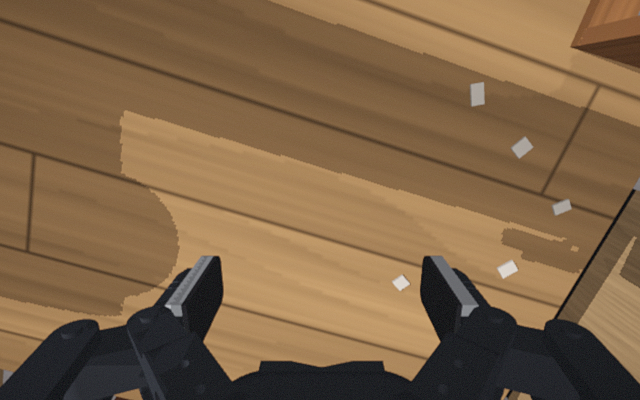

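Run:
```python
from h import *
im=cv2.imread('pics/top0.png')[120:290,280:470]; cv2.imwrite('pics/t0c.png',cv2.resize(im,None,fx=3.5,fy=3.5,interpolation=cv2.INTER_CUBIC))
im=cv2.imread('pics/side0.png')[170:350,235:445]; cv2.imwrite('pics/s0c.png',cv2.resize(im,None,fx=3.3,fy=3.3,interpolation=cv2.INTER_CUBIC))
```

```text
(no output)
```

View pics/t0c.png

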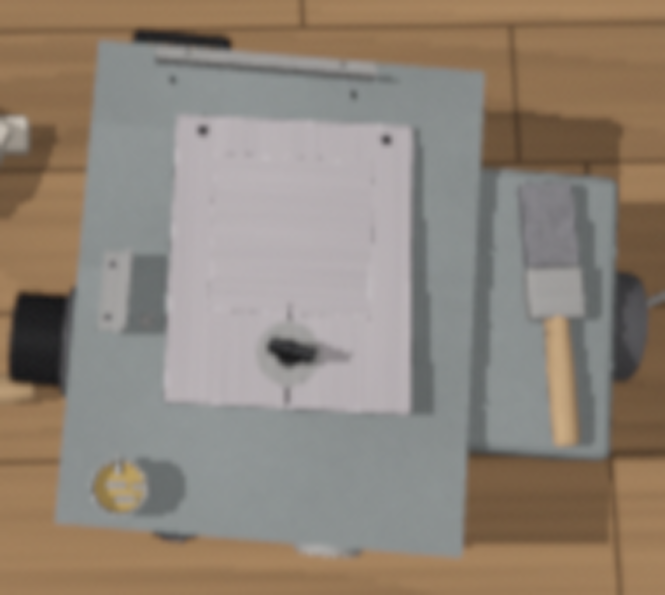

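View pics/s0c.png

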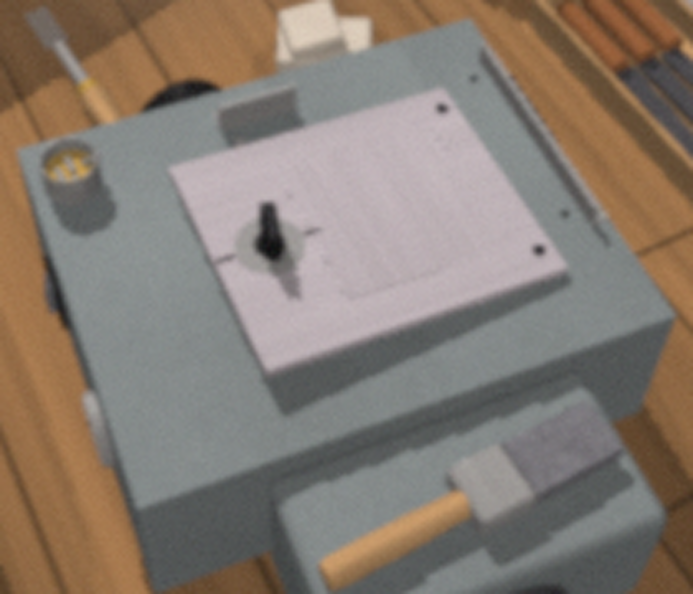

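Run:
```python
from h import *
np.set_printoptions(precision=4,suppress=True)
T=viewer.camera_params('top');S=viewer.camera_params('side')
t=lambda p:((p[0]+.5)/3.5-.5+280,(p[1]+.5)/3.5-.5+120)
s=lambda p:((p[0]+.5)/3.3-.5+235,(p[1]+.5)/3.3-.5+170)
dk_t=[(97,42),(484,72),(462,554),(56,522)]; dk_s=[(473,18),(672,318),(138,510),(18,150)]
cv_t=[(178,115),(413,127),(410,412),(166,402)]; cv_s=[(445,88),(567,268),(268,374),(170,168)]
loc=np.array([[.17,.15],[.17,-.15],[-.2,-.15],[-.2,.15]])
cl=np.array([[.11,.09],[.11,-.09],[-.11,-.09],[-.11,.09]])
def fit(A,B):
    a=A-A.mean(0);b=B-B.mean(0); th=np.arctan2((a[:,0]*b[:,1]-a[:,1]*b[:,0]).sum(),(a*b).sum())
    R=np.array([[np.cos(th),-np.sin(th)],[np.sin(th),np.cos(th)]]); o=B.mean(0)-R@A.mean(0)
    return th,o,R,np.linalg.norm((R@A.T).T+o-B,axis=1)
for nm,P,f,dk,c in [('top',T,t,dk_t,cv_t),('side',S,s,dk_s,cv_s)]:
    D=np.array([onz(P,*f(p),.14)[:2] for p in dk]); th,o,R,e=fit(loc,D); print(nm,'extr',th,o,e)
    # cover top: back edge z~.148, front ~.160
    C=np.array([onz(P,*f(p),z)[:2] for p,z in zip(c,[.148,.148,.1595,.1595])]); tc,oc,Rc,e=fit(cl,C)
    print('cover',tc,oc,e,'in ext',R.T@(oc-o),tc-th)
def tri(a,b):
    o1,d1=ray(T,*t(a));o2,d2=ray(S,*s(b))
    k=np.linalg.lstsq(np.c_[d1,-d2],o2-o1,rcond=None)[0]; p,q=o1+k[0]*d1,o2+k[1]*d2; return (p+q)/2,np.linalg.norm(p-q)
for nm,a,b in [('wing',(290,350),(268,232))]+[('deck',x,y) for x,y in zip(dk_t,dk_s)]+[('cov',x,y) for x,y in zip(cv_t,cv_s)]: print(nm,tri(a,b))
```

```text
top extr -0.09453283123258518 [ 0.5927 -0.0849] [0.0014 0.0016 0.0018 0.0012]
cover -0.06312046209007932 [ 0.5985 -0.0953] [0.0007 0.0013 0.0019 0.0008] in ext [ 0.0068 -0.0098] 0.031412369142505864
side extr -0.10283470992724139 [ 0.5938 -0.0902] [0.0017 0.0033 0.001  0.0015]
cover -0.06712482839315226 [ 0.6002 -0.1   ] [0.0008 0.0026 0.0008 0.0014] in ext [ 0.0074 -0.0091] 0.03570988153408913
wing (array([ 0.5311, -0.0903,  0.1675]), np.float64(0.0008121743298658373))
deck (array([0.7804, 0.0478, 0.1334]), np.float64(0.007004141182990763))
deck (array([ 0.7483, -0.2527,  0.1335]), np.float64(0.00010318518480044542))
deck (array([ 0.3808, -0.2165,  0.134 ]), np.float64(0.00026682833943109525))
deck (array([0.4099, 0.0827, 0.1352]), np.float64(0.002895165280872316))
cov (array([ 0.717 , -0.0136,  0.142 ]), np.float64(0.004245417417210536))
cov (array([ 0.7032, -0.1932,  0.1441]), np.float64(0.002004720541835424))
cov (array([ 0.4859, -0.179 ,  0.153 ]), np.float64(0.0019367195233846869))
cov (array([0.4968, 0.    , 0.1554]), np.float64(0.0040673610931389005))
```

Emit:
step_arm --targets '[{"slide": [0.02, -0.012, -0.04], "rot": [0, 0, -0.15], "fingers": 0}, {"slide": [0.06, -0.035, -0.07], "rot": [0, 0, -0.3], "fingers": 0}, {"slide": [0.1, -0.058, -0.1], "rot": [0, 0, -0.45], "fingers": 0}, {"slide": [0.14, -0.081, -0.1], "rot": [0, 0, -0.6], "fingers": 0}, {"slide": [0.18, -0.105, -0.1], "rot": [0, 0, -0.75], "fingers": 0}, {"slide": [0.22, -0.128, -0.1], "rot": [0, 0, -0.9], "fingers": 0}, {"slide": [0.26, -0.151, -0.1], "rot": [0, 0, -1.05], "fingers": 0}, {"slide": [0.3, -0.174, -0.1], "rot": [0, 0, -1.2], "fingers": 0}, {"slide": [0.34, -0.197, -0.1], "rot": [0, 0, -1.35], "fingers": 0}, {"slide": [0.38, -0.221, -0.1], "rot": [0, 0, -1.5], "fingers": 0}, {"slide": [0.41, -0.238, -0.1], "rot": [0, 0, -1.65], "fingers": 0}, {"slide": [0.44, -0.256, -0.1], "rot": [0, 0, -1.8], "fingers": 0}, {"slide": [0.46, -0.267, -0.1], "rot": [0, 0, -1.95], "fingers": 0}, {"slide": [0.479, -0.278, -0.1], "rot": [0, 0, -2.1], "fingers": 0}, {"slide": [0.479, -0.278, -0.1], "rot": [0, 0, -2.25], "fingers": 0}, {"slide": [0.479, -0.278, -0.1], "rot": [0, 0, -2.4], "fingers": 0}, {"slide": [0.479, -0.278, -0.1], "rot": [0, 0, -2.55], "fingers": 0}, {"slide": [0.479, -0.278, -0.1], "rot": [0, 0, -2.7], "fingers": 0}, {"slide": [0.479, -0.278, -0.1], "rot": [0, 0, -2.85], "fingers": 0}, {"slide": [0.479, -0.278, -0.1], "rot": [0, 0, -3.0], "fingers": 0}]'

```text
t: 2.15
ee_pos: [0.5312, -0.0901, 0.331]
tcp_rot: [[-0.985, -0.172, -0.001], [-0.172, 0.985, 0.001], [0.0, 0.001, -1.0]]
wrist_force: [0.7, -0.7, -0.1]
grip_width: 0.0854
```

Run:
```python
from h import *
grab('wrist','w1.png'); print(monitor.get_obs()['qpos'])
```

```text
[-3.19685472e-01  2.81841513e-01  2.46608909e-01  1.53642917e+00
  6.99487749e-04 -5.01844071e-01]
```

View pics/w1.png

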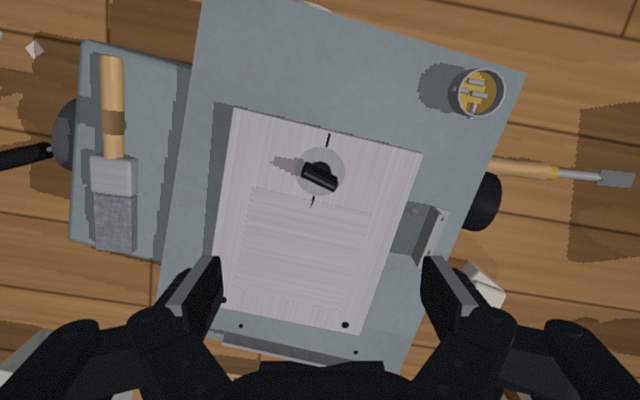

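Run:
```python
from h import *
im=cv2.imread('pics/w1.png')[0:400,140:540]; cv2.imwrite('pics/w1c.png',cv2.resize(im[90:350,40:320],None,fx=2.3,fy=2.3,interpolation=cv2.INTER_CUBIC))
cv2.imwrite('pics/w1w.png',cv2.resize(im[130:220,120:250],None,fx=6,fy=6,interpolation=cv2.INTER_CUBIC))
```

```text
(no output)
```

View pics/w1c.png

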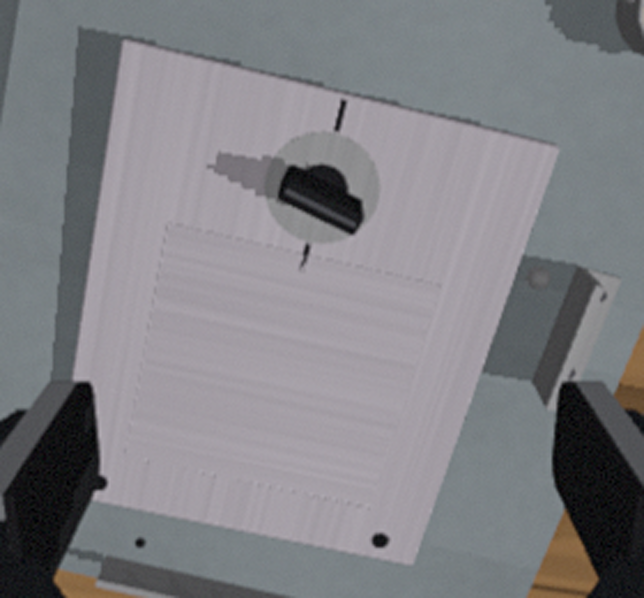

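View pics/w1w.png

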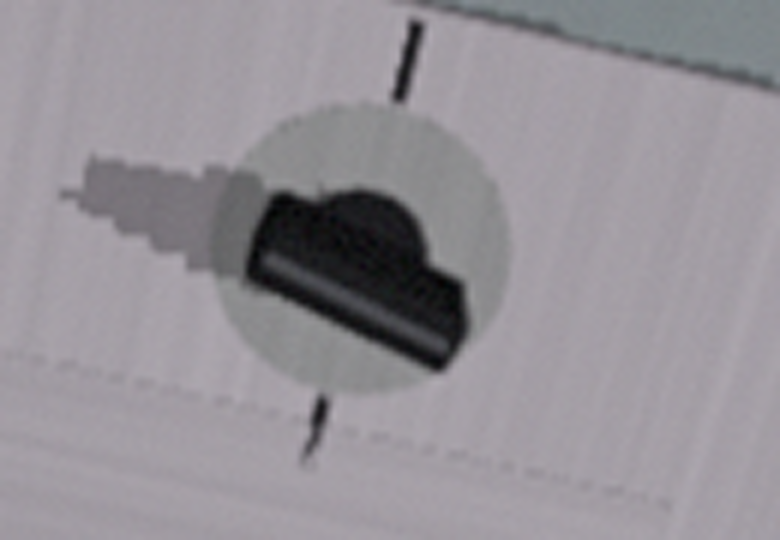

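Run:
```python
from h import *
np.set_printoptions(precision=4,suppress=True)
P=viewer.camera_params('wrist'); print(P['pose'])
w=lambda p:((p[0]+.5)/6-.5+260,(p[1]+.5)/6-.5+130)
c=lambda p:((p[0]+.5)/2.3-.5+180,(p[1]+.5)/2.3-.5+90)
C=onz(P,*w((361,248)),.158);print('disc',C, 'diam',np.linalg.norm(onz(P,*w((210,248)),.158)-onz(P,*w((512,248)),.158)))
a=onz(P,*w((250,275)),.184);b=onz(P,*w((440,370)),.184); d=b-a; print('far top edge',a,b,np.linalg.norm(d),np.degrees(np.arctan2(d[1],d[0])))
n=np.array([-d[1],d[0]])/np.linalg.norm(d[:2]); print('dist disc ctr to edge',(C[:2]-a[:2])@n)
m1=onz(P,*w((417,22)),.158);m2=onz(P,*w((307,458)),.158);e=m2-m1;print('marks yaw',np.arctan2(e[1],e[0]))
q=[(124,40),(558,147),(412,563)];z=[.1595,.1595,.148]
Q=[onz(P,*c(p),zz) for p,zz in zip(q,z)];print('FR FL BL',Q,np.linalg.norm(Q[0]-Q[1]),np.linalg.norm(Q[1]-Q[2]))
f=Q[1]-Q[0];print('cover yaw from front',np.arctan2(f[1],f[0])-np.pi/2,np.arctan2(*(Q[2]-Q[1])[[1,0]]))
# deck edges in full image: right edge (203,10)-(150,300); left edge (525,75)-(405,370); front (330,7)-(525,75)
for nm,p1,p2 in [('right',(203,10),(184,116)),('left',(525,75),(405,372)),('front',(345,11),(525,75))]:
    A=onz(P,*p1,.14);B=onz(P,*p2,.14);g=B-A;print(nm,A,B,np.arctan2(g[1],g[0]))
for nm,p in [('back stop top front edge L?',(100,585)),]: print(nm,onz(P,*c(p),.158))
for p in [(582,265),(546,407)]: print('side stop inner top',onz(P,*c(p),.166))
```

```text
[[-0.1823 -0.9401 -0.2881  0.4579]
 [ 0.9832 -0.174  -0.0543 -0.1039]
 [ 0.001  -0.2932  0.9561  0.4739]
 [ 0.      0.      0.      1.    ]]
disc [ 0.5289 -0.0919  0.158 ] diam 0.047917589679423396
far top edge [ 0.53   -0.1081  0.184 ] [ 0.5391 -0.078   0.184 ] 0.03144909117676889 73.10375885047745
dist disc ctr to edge 0.005750720562420608
marks yaw -0.05992076754486469
FR FL BL [array([ 0.485 , -0.1785,  0.1595]), array([ 0.4949, -0.0008,  0.1595]), array([ 0.7119, -0.0126,  0.148 ])] 0.17796559498416378 0.21764290862102062
cover yaw from front -0.055279470388803986 -0.054403704817641604
right [ 0.4091 -0.2186  0.14  ] [ 0.5036 -0.229   0.14  ] -0.11018010915191427
left [0.4087 0.0796 0.14  ] [0.7615 0.0569 0.14  ] -0.06417666331126952
front [ 0.387  -0.0954  0.14  ] [0.4087 0.0796 0.14  ] 1.447683575854747
back stop top front edge L? [ 0.7443 -0.1626  0.158 ]
side stop inner top [0.5401 0.0201 0.166 ]
side stop inner top [0.6068 0.0228 0.166 ]
```

Emit:
step_arm --targets '[{"slide": [0, 0, 0.02], "rot": [0, 0, -0.15], "fingers": 0}, {"slide": [0, 0, 0.04], "rot": [0, 0, -0.3], "fingers": 0}, {"slide": [0, 0, 0.06], "rot": [0, 0, -0.45], "fingers": 0}, {"slide": [0.002, 0, 0.07], "rot": [0, 0, -0.6], "fingers": 0}, {"slide": [0.002, -0.002, 0.08], "rot": [0, 0, -0.75], "fingers": 0}, {"slide": [0.002, -0.002, 0.08], "rot": [0, 0, -0.9], "fingers": 0}, {"slide": [0.002, -0.002, 0.08], "rot": [0, 0, -1.05], "fingers": 0}, {"slide": [0.002, -0.002, 0.08], "rot": [0, 0, -1.1], "fingers": 0}, {"slide": [0.002, -0.002, 0.08], "rot": [0, 0, -1.1], "fingers": 0}]'

```text
t: 3.1
ee_pos: [0.5295, -0.0924, 0.2508]
tcp_rot: [[-0.286, -0.958, -0.001], [-0.958, 0.286, 0.001], [-0.001, 0.001, -1.0]]
wrist_force: [-0.2, 0.4, -0.0]
grip_width: 0.0859
```

Run:
```python
from h import *
np.set_printoptions(precision=4,suppress=True)
grab('wrist','w2.png'); print(monitor.get_obs()['qpos'],viewer.camera_params('wrist')['pose'])
```

```text
[-0.3247  0.2807  0.0298  1.321   0.0007 -1.603 ] [[-0.9578 -0.2751 -0.083   0.5085]
 [ 0.2873 -0.9152 -0.2827 -0.1645]
 [ 0.0019 -0.2947  0.9556  0.3937]
 [ 0.      0.      0.      1.    ]]
```

View pics/w2.png

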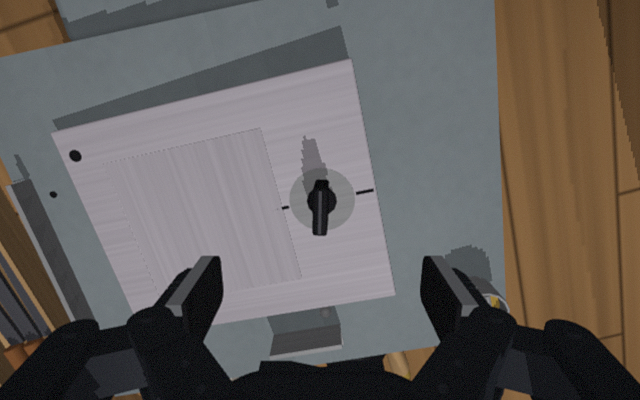

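Run:
```python
from h import *
np.set_printoptions(precision=4,suppress=True)
P=viewer.camera_params('wrist'); im=cv2.imread('pics/w2.png')
g=im.max(2); m=((g<60)*255).astype(np.uint8); m[:,:280]=0;m[:,358:]=0;m[:170]=0;m[240:]=0
n,l,st,ct=cv2.connectedComponentsWithStats(m); 
for i in range(1,n):
    if st[i,4]>50: print(st[i],ct[i])
print('disc',onz(P,322,199,.158))
cv2.imwrite('pics/w2w.png',cv2.resize(im[160:245,280:365],None,fx=7,fy=7,interpolation=cv2.INTER_CUBIC))
print('topfar',onz(P,320,235,.184),onz(P,320,187,.184))
R=np.array(monitor.get_obs()['tcp_rot']); cy=-.056; ax=np.array([-np.sin(cy),np.cos(cy),0])*.0524; print('tilt rotvec tool',R.T@ax)
print('delta tool',R.T@(np.array([.529,-.092,.164])-monitor.get_obs()['ee_pos']))
```

```text
[307 179  29  56 922] [320.9132 204.4523]
disc [ 0.5291 -0.0924  0.158 ]
topfar [ 0.5354 -0.0765  0.184 ] [ 0.5257 -0.1084  0.184 ]
tilt rotvec tool [-0.0509  0.0123  0.0001]
delta tool [-0.0001  0.0005  0.0869]
```

View pics/w2w.png

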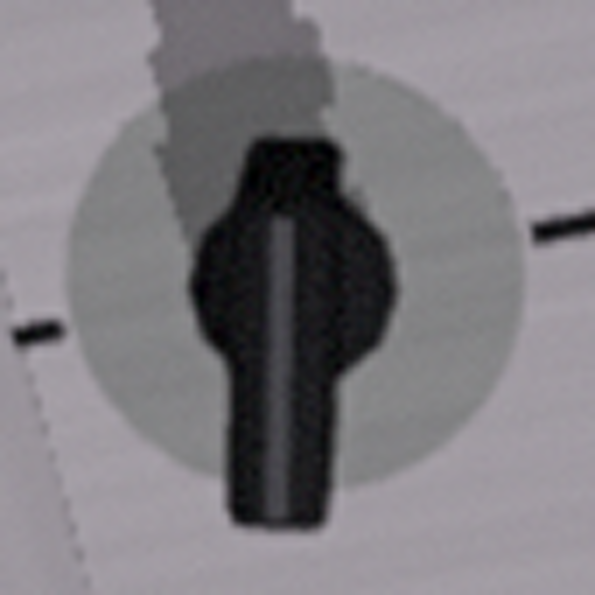

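Emit:
step_arm --targets '[{"slide": [0, 0.0005, 0.02], "rot": [-0.025, 0.006, 0], "fingers": 0}, {"slide": [0, 0.0005, 0.04], "rot": [-0.051, 0.012, 0], "fingers": 0}, {"slide": [0, 0.0005, 0.055], "rot": [-0.051, 0.012, 0], "fingers": 0}, {"slide": [0, 0.0005, 0.07], "rot": [-0.051, 0.012, 0], "fingers": 0}, {"slide": [0, 0.0005, 0.08], "rot": [-0.051, 0.012, 0], "fingers": 0.2}, {"slide": [0, 0.0005, 0.085], "rot": [-0.051, 0.012, 0], "fingers": 0.4}, {"slide": [0, 0.0005, 0.085], "rot": [-0.051, 0.012, 0], "fingers": 0.6}, {"slide": [0, 0.0005, 0.085], "rot": [-0.051, 0.012, 0], "fingers": 0.6}]' --newtons 40

```text
t: 3.95
ee_pos: [0.5291, -0.0922, 0.1661]
tcp_rot: [[-0.288, -0.956, -0.053], [-0.957, 0.289, 0.004], [0.011, 0.052, -0.999]]
wrist_force: [0.6, 0.5, -0.6]
grip_width: 0.0343
```

Run:
```python
from h import *
grab('wrist','w3.png'); grab('side','s3.png')
im=cv2.imread('pics/s3.png')[170:350,235:445]; cv2.imwrite('pics/s3c.png',cv2.resize(im,None,fx=3.3,fy=3.3,interpolation=cv2.INTER_CUBIC))
```

```text
(no output)
```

View pics/w3.png

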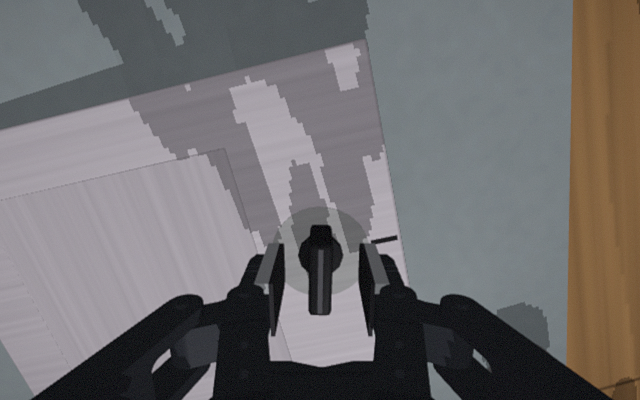

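View pics/s3c.png

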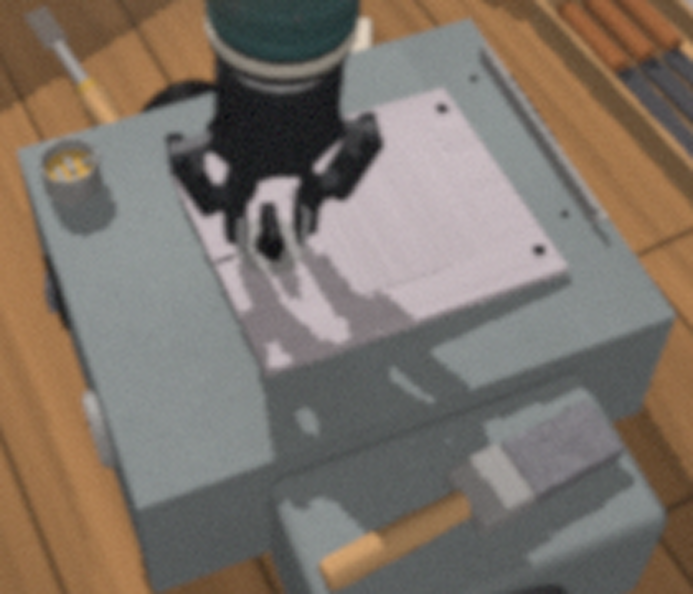

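Emit:
step_arm --targets '[{"slide": [0, 0, 0], "rot": [0, 0, 0], "fingers": 0.75}, {"slide": [0, 0, 0], "rot": [0, 0, 0], "fingers": 0.85}, {"slide": [0, 0, 0], "rot": [0, 0, 0], "fingers": 1}, {"slide": [0, 0, 0], "rot": [0, 0, 0], "fingers": 1}, {"slide": [0, 0, 0], "rot": [0, 0, 0], "fingers": 1}]' --newtons 40

```text
t: 4.55
ee_pos: [0.5294, -0.0922, 0.1667]
tcp_rot: [[-0.288, -0.956, -0.052], [-0.958, 0.288, 0.004], [0.011, 0.051, -0.999]]
wrist_force: [-0.8, 0.9, 6.5]
grip_width: 0.009
```

Run:
```python
from h import *
o=monitor.get_obs();print(o['wrist_force'],o['ft_torque'],o['grip_width'],o['ee_pos'])
# fit deck / cover edges in top0 by edges: yaw of extractor refined
T=viewer.camera_params('top'); im=cv2.imread('pics/top0.png'); hsv=cv2.cvtColor(im,cv2.COLOR_BGR2HSV)
lsd=cv2.createLineSegmentDetector(); L=lsd.detect(cv2.cvtColor(im,cv2.COLOR_BGR2GRAY))[0][:,0]
for x1,y1,x2,y2 in L:
    if 290<min(x1,x2) and max(x1,x2)<425 and 125<min(y1,y2) and max(y1,y2)<285 and np.hypot(x2-x1,y2-y1)>25:
        a=onz(T,x1,y1,.14);b=onz(T,x2,y2,.14);d=b-a
        print(np.round([x1,y1,x2,y2],1),np.round(a[:2],4),np.round(b[:2],4),round(((np.arctan2(d[1],d[0])+np.pi/4)%(np.pi/2))-np.pi/4,4))
```

```text
[-0.81594699  0.90498707  6.46372109] [0.14030288 0.16592083 0.01970888] 0.008986022164491828 [ 0.52939076 -0.09224605  0.16674664]
[344.4 133.5 318.3 131.5] [ 0.768  -0.0519] [0.7748 0.0192] -0.0964
[416.9 139.6 343.  133.3] [ 0.748  -0.2479] [ 0.7687 -0.048 ] -0.1031
[319.4 128.  361.9 126.8] [0.7846 0.0158] [ 0.7863 -0.1   ] 0.0147
[396.8 238.1 396.9 155.6] [ 0.4833 -0.1813] [ 0.7042 -0.1918] -0.0474
[300.2 201.7 297.1 235.5] [0.5828 0.0698] [0.494  0.0785] -0.0979
[329.8 153.1 326.  231.9] [ 0.7137 -0.011 ] [0.5023 0.0028] -0.0653
[411.5 275.7 417.7 141.9] [ 0.3869 -0.2149] [ 0.7417 -0.2499] -0.0984
[324.4 135.5 390.6 140.7] [0.7633 0.0027] [ 0.7459 -0.1766] -0.0963
[328.1 233.9 394.4 237.4] [ 0.4969 -0.0024] [ 0.4853 -0.1753] -0.0667
[421.4 170.6 417.9 244.4] [ 0.6621 -0.2555] [ 0.4664 -0.2356] -0.1015
[391.9 143.9 324.5 138.3] [ 0.737  -0.1797] [0.7552 0.0026] -0.0994
[400.  156.9 403.4 236.9] [ 0.7006 -0.2001] [ 0.4862 -0.1988] -0.0061
[395.6 155.4 331.8 152.2] [ 0.7049 -0.1882] [ 0.7161 -0.0165] -0.0651
[307.7 131.9 304.2 168.2] [0.7739 0.048 ] [0.6732 0.0583] -0.102
[421.9 128.1 388.1 128.1] [ 0.7802 -0.2634] [ 0.7815 -0.1713] -0.0145
[339.4 281.8 376.9 282.2] [ 0.3744 -0.0291] [ 0.3718 -0.1252] -0.0264
```

Emit:
step_arm --targets '[{"slide": [-0.002, -0.002, -0.0003], "rot": [0, 0, 0.005], "fingers": 1}, {"slide": [-0.005, -0.0045, -0.0005], "rot": [0, 0, 0.01], "fingers": 1}, {"slide": [-0.008, -0.007, -0.0006], "rot": [0, 0, 0.015], "fingers": 1}, {"slide": [-0.011, -0.0095, -0.0007], "rot": [0, 0, 0.02], "fingers": 1}, {"slide": [-0.014, -0.012, -0.0008], "rot": [0, 0, 0.025], "fingers": 1}, {"slide": [-0.017, -0.0145, -0.0009], "rot": [0, 0, 0.03], "fingers": 1}, {"slide": [-0.02, -0.017, -0.0011], "rot": [0, 0, 0.035], "fingers": 1}, {"slide": [-0.023, -0.0195, -0.0013], "rot": [0, 0, 0.04], "fingers": 1}, {"slide": [-0.026, -0.022, -0.0014], "rot": [0, 0, 0.04], "fingers": 1}, {"slide": [-0.029, -0.025, -0.0016], "rot": [0, 0, 0.04], "fingers": 1}, {"slide": [-0.032, -0.027, -0.0017], "rot": [0, 0, 0.04], "fingers": 1}, {"slide": [-0.032, -0.027, -0.0017], "rot": [0, 0, 0.04], "fingers": 1}]'

```text
t: 5.75
ee_pos: [0.5651, -0.0691, 0.1667]
tcp_rot: [[-0.326, -0.944, -0.051], [-0.945, 0.326, 0.004], [0.013, 0.05, -0.999]]
wrist_force: [-0.2, 0.4, 1.5]
grip_width: 0.009
```

Run:
```python
from h import *
o=monitor.get_obs();print(o['wrist_force'],o['ft_torque'],o['grip_width'],o['ee_pos'])
grab('top','t4.png'); grab('side','s4.png'); grab('wrist','w4.png')
im=cv2.imread('pics/s4.png')[170:350,235:445]; cv2.imwrite('pics/s4c.png',cv2.resize(im,None,fx=3.3,fy=3.3,interpolation=cv2.INTER_CUBIC))
im=cv2.imread('pics/top0.png')
im=cv2.imread('pics/t4.png')[120:290,280:470]; cv2.imwrite('pics/t4c.png',cv2.resize(im,None,fx=3.5,fy=3.5,interpolation=cv2.INTER_CUBIC))
```

```text
[-0.23166746  0.42130391  1.45653894] [ 0.28190302 -0.18013969 -0.00816132] 0.00901429015770039 [ 0.56507555 -0.06906841  0.16665217]
```

View pics/s4c.png

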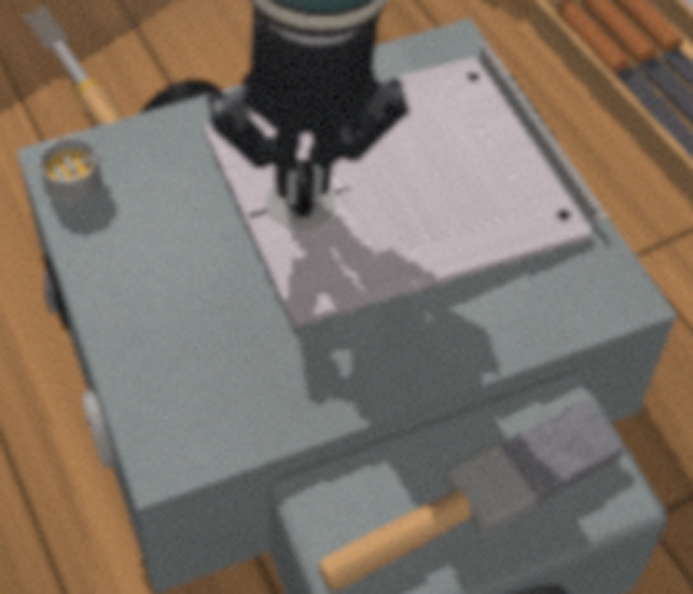

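View pics/t4c.png

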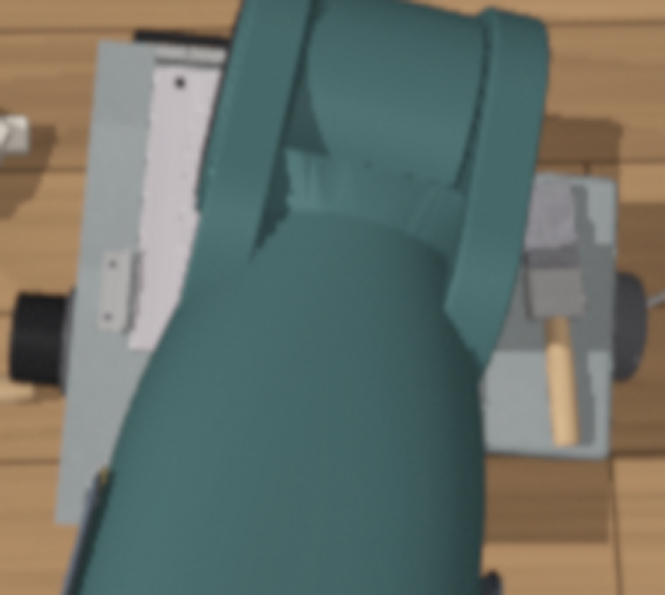

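View pics/w4.png

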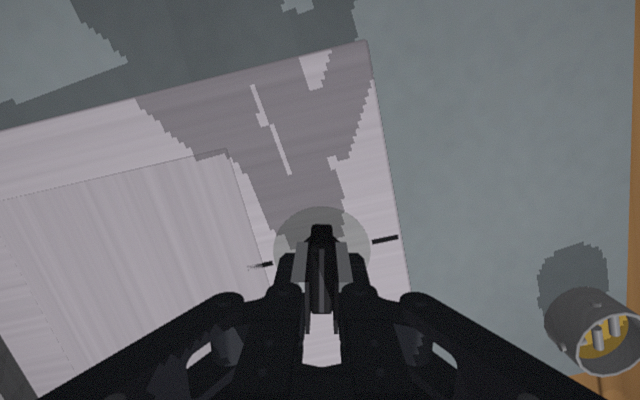

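Emit:
step_arm --targets '[{"slide": [-0.0005, -0.002, -0.0001], "rot": [0, 0, 0], "fingers": 1}, {"slide": [-0.0009, -0.0037, -0.0002], "rot": [0, 0, 0], "fingers": 1}, {"slide": [-0.0012, -0.005, -0.0003], "rot": [0, 0, 0], "fingers": 1}, {"slide": [-0.0012, -0.005, -0.0003], "rot": [0, 0, 0], "fingers": 1}]'

```text
t: 6.3
ee_pos: [0.5698, -0.0699, 0.1667]
tcp_rot: [[-0.326, -0.944, -0.052], [-0.945, 0.326, 0.004], [0.013, 0.05, -0.999]]
wrist_force: [-1.6, -0.5, 1.6]
grip_width: 0.0091
```

Emit:
step_arm --targets '[{"slide": [-0.0002, -0.001, 0], "rot": [0, 0, 0], "fingers": 1}, {"slide": [-0.0005, -0.002, -0.0001], "rot": [0, 0, 0], "fingers": 1}, {"slide": [-0.0005, -0.002, -0.0001], "rot": [0, 0, 0], "fingers": 1}]'

```text
t: 6.6
ee_pos: [0.5701, -0.07, 0.1665]
tcp_rot: [[-0.326, -0.944, -0.055], [-0.945, 0.326, 0.004], [0.014, 0.053, -0.998]]
wrist_force: [-12.9, -0.3, 7.4]
grip_width: 0.0092
```

Emit:
step_arm --targets '[{"slide": [-0.0014, 0, 0], "rot": [0, 0, 0], "fingers": 1}, {"slide": [-0.0027, 0.0003, 0], "rot": [0, 0, 0], "fingers": 1}, {"slide": [-0.004, 0.0005, 0], "rot": [0, 0, 0], "fingers": 1}, {"slide": [-0.004, 0.0005, 0], "rot": [0, 0, 0], "fingers": 1}]'

```text
t: 7.0
ee_pos: [0.5703, -0.066, 0.1666]
tcp_rot: [[-0.326, -0.944, -0.056], [-0.945, 0.327, 0.004], [0.015, 0.054, -0.998]]
wrist_force: [-7.0, -0.8, 5.4]
grip_width: 0.0086
```

Emit:
step_arm --targets '[{"slide": [-0.001, 0, 0], "rot": [0, 0, 0], "fingers": 1}, {"slide": [-0.002, 0.0002, 0], "rot": [0, 0, 0], "fingers": 1}, {"slide": [-0.003, 0.0003, 0], "rot": [0, 0, 0], "fingers": 1}, {"slide": [-0.003, 0.0003, 0], "rot": [0, 0, 0], "fingers": 1}]'

```text
t: 7.4
ee_pos: [0.5705, -0.0648, 0.1667]
tcp_rot: [[-0.327, -0.943, -0.058], [-0.945, 0.328, -0.0], [0.019, 0.054, -0.998]]
wrist_force: [-7.0, -13.5, 4.6]
grip_width: 0.0089
```

Emit:
step_arm --targets '[{"slide": [-0.0013, -0.001, 0], "rot": [0, 0, 0], "fingers": 1}, {"slide": [-0.0013, -0.001, 0], "rot": [0, 0, 0], "fingers": 1}]'

```text
t: 7.6
ee_pos: [0.5706, -0.0648, 0.1666]
tcp_rot: [[-0.328, -0.943, -0.06], [-0.945, 0.328, -0.003], [0.022, 0.056, -0.998]]
wrist_force: [-10.5, -8.2, 6.2]
grip_width: 0.0092
```

Run:
```python
from h import *
o=monitor.get_obs();print(o['wrist_force'],o['ft_torque'],o['grip_width'],o['ee_pos'])
grab('top','t5.png'); grab('side','s5.png'); grab('wrist','w5.png')
im=cv2.imread('pics/s5.png')[185:270,285:440]; cv2.imwrite('pics/s5c.png',cv2.resize(im,None,fx=5,fy=5,interpolation=cv2.INTER_CUBIC))
im=cv2.imread('pics/t5.png')[125:225,295:355]; cv2.imwrite('pics/t5c.png',cv2.resize(im,None,fx=6,fy=6,interpolation=cv2.INTER_CUBIC))
```

```text
[-10.48129824  -8.20868682   6.17765296] [-1.62651523  2.35367948  0.13204733] 0.009216518070627514 [ 0.57055522 -0.06484442  0.16663435]
```

View pics/s5c.png

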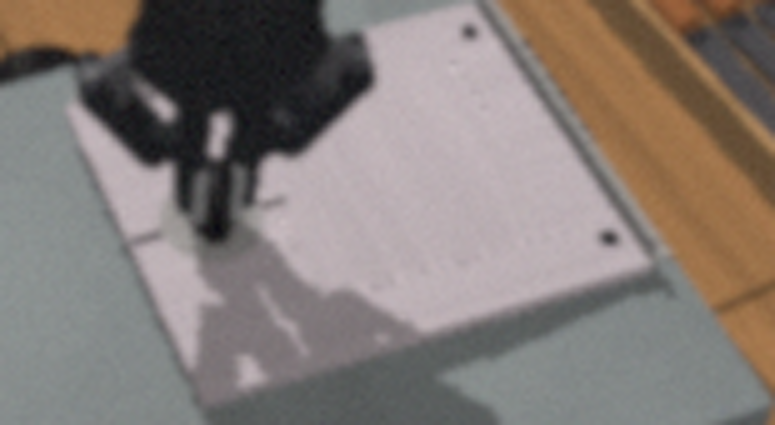

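View pics/t5c.png

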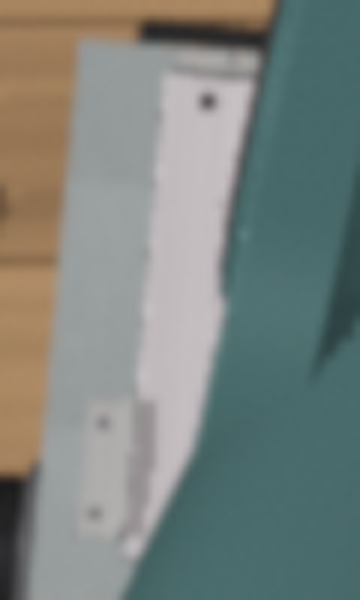

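View pics/w5.png

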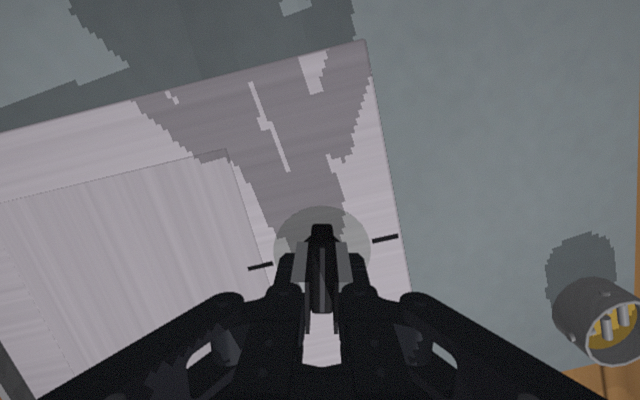

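Emit:
step_arm --targets '[{"slide": [-0.0007, -0.0005, 0], "rot": [0, 0, 0.1], "fingers": 1}, {"slide": [-0.0007, -0.0005, 0], "rot": [0, 0, 0.2], "fingers": 1}, {"slide": [-0.0007, -0.0005, 0], "rot": [0, 0, 0.3], "fingers": 1}, {"slide": [-0.0007, -0.0005, 0], "rot": [0, 0, 0.42], "fingers": 1}, {"slide": [-0.0007, -0.0005, 0], "rot": [0, 0, 0.54], "fingers": 1}, {"slide": [-0.0007, -0.0005, 0], "rot": [0, 0, 0.66], "fingers": 1}, {"slide": [-0.0007, -0.0005, 0], "rot": [0, 0, 0.78], "fingers": 1}, {"slide": [-0.0007, -0.0005, 0], "rot": [0, 0, 0.9], "fingers": 1}, {"slide": [-0.0007, -0.0005, 0], "rot": [0, 0, 1.0], "fingers": 1}, {"slide": [-0.0007, -0.0005, 0], "rot": [0, 0, 1.1], "fingers": 1}, {"slide": [-0.0007, -0.0005, 0], "rot": [0, 0, 1.2], "fingers": 1}, {"slide": [-0.0007, -0.0005, 0], "rot": [0, 0, 1.28], "fingers": 1}, {"slide": [-0.0007, -0.0005, 0], "rot": [0, 0, 1.337], "fingers": 1}, {"slide": [-0.0007, -0.0005, 0], "rot": [0, 0, 1.337], "fingers": 1}]'

```text
t: 9.15
ee_pos: [0.5702, -0.0645, 0.1661]
tcp_rot: [[-0.993, 0.103, -0.063], [0.103, 0.995, -0.003], [0.062, -0.009, -0.998]]
wrist_force: [-7.7, -1.8, 0.3]
grip_width: 0.0088
```

Run:
```python
from h import *
o=monitor.get_obs();print(o['wrist_force'],o['ft_torque'],o['grip_width'],o['ee_pos'],o['qpos'])
grab('top','t6.png'); grab('side','s6.png'); grab('wrist','w6.png')
im=cv2.imread('pics/s6.png')[170:350,235:445]; cv2.imwrite('pics/s6c.png',cv2.resize(im,None,fx=3.3,fy=3.3,interpolation=cv2.INTER_CUBIC))
```

```text
[-7.67026029 -1.83730381  0.30816155] [-0.46265331  1.45636481  0.02386737] 0.008768845493528625 [ 0.57016384 -0.06450649  0.16613796] [-0.24562289  0.41612456  0.00478789  1.21945675 -0.01796605 -0.1420603 ]
```

View pics/s6c.png

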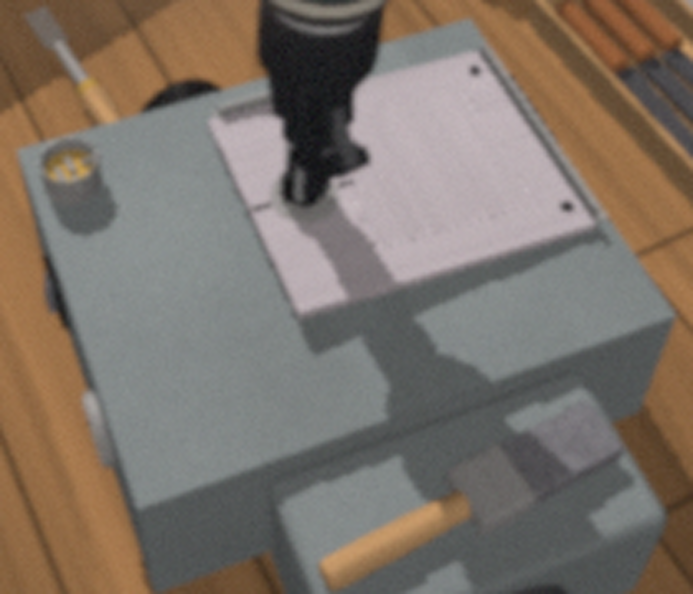

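View pics/w6.png

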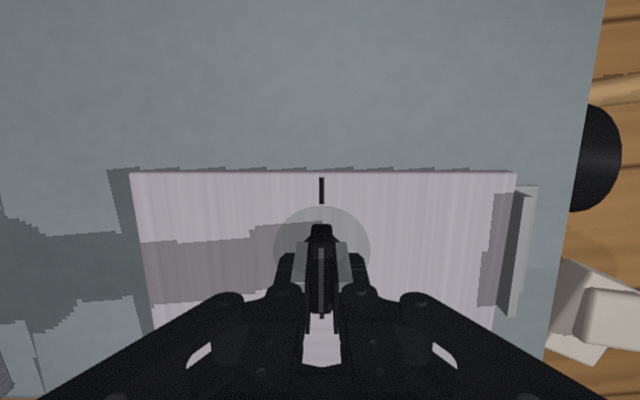

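Emit:
step_arm --targets '[{"slide": [-0.0005, 0.0007, 0], "rot": [0, 0, 0], "fingers": 1}, {"slide": [-0.0007, 0.0012, 0], "rot": [0, 0, 0], "fingers": 1}, {"slide": [-0.0007, 0.0012, 0], "rot": [0, 0, 0], "fingers": 1}]'

```text
t: 9.6
ee_pos: [0.5701, -0.0644, 0.1658]
tcp_rot: [[-0.993, 0.101, -0.065], [0.102, 0.995, -0.005], [0.064, -0.012, -0.998]]
wrist_force: [-8.2, -8.8, 0.9]
grip_width: 0.009
```

Emit:
step_arm --targets '[{"slide": [0, 0.0003, 0.001], "rot": [0, -0.006, 0], "fingers": 1}, {"slide": [0, 0.0003, 0.002], "rot": [0, -0.012, 0], "fingers": 1}, {"slide": [0, 0.0003, 0.003], "rot": [0, -0.018, 0], "fingers": 1}, {"slide": [0, 0.0003, 0.004], "rot": [0, -0.024, 0], "fingers": 1}, {"slide": [0, 0.0003, 0.005], "rot": [0, -0.03, 0], "fingers": 1}, {"slide": [0, 0.0003, 0.005], "rot": [0, -0.03, 0], "fingers": 1}]'

```text
t: 10.2
ee_pos: [0.5696, -0.0645, 0.1609]
tcp_rot: [[-0.994, 0.101, -0.035], [0.102, 0.995, -0.009], [0.034, -0.012, -0.999]]
wrist_force: [-3.7, -4.2, 1.1]
grip_width: 0.0088
```

Emit:
step_arm --targets '[{"slide": [-0.0003, 0.0003, 0.001], "rot": [0, -0.006, 0], "fingers": 1}, {"slide": [-0.0003, 0.0003, 0.002], "rot": [0, -0.012, 0], "fingers": 1}, {"slide": [-0.0003, 0.0003, 0.003], "rot": [0, -0.018, 0], "fingers": 1}, {"slide": [-0.0003, 0.0003, 0.004], "rot": [0, -0.024, 0], "fingers": 1}, {"slide": [-0.0003, 0.0003, 0.0045], "rot": [0, -0.03, 0], "fingers": 1}, {"slide": [-0.0003, 0.0003, 0.0045], "rot": [0, -0.03, 0], "fingers": 1}]'

```text
t: 10.8
ee_pos: [0.5694, -0.0644, 0.1569]
tcp_rot: [[-0.995, 0.102, -0.004], [0.102, 0.995, -0.013], [0.003, -0.013, -1.0]]
wrist_force: [-8.5, -3.0, 9.7]
grip_width: 0.0087
```

Emit:
step_arm --targets '[{"slide": [-0.0003, 0.0003, 0.001], "rot": [-0.006, 0, 0], "fingers": 1}, {"slide": [-0.0003, 0.0003, 0.0015], "rot": [-0.013, 0, 0], "fingers": 1}, {"slide": [-0.0003, 0.0003, 0.002], "rot": [-0.013, 0, 0], "fingers": 1}, {"slide": [-0.0003, 0.0003, 0.002], "rot": [-0.013, 0, 0], "fingers": 1}]'

```text
t: 11.2
ee_pos: [0.5695, -0.0645, 0.1568]
tcp_rot: [[-0.995, 0.102, -0.002], [0.102, 0.995, -0.001], [0.002, -0.001, -1.0]]
wrist_force: [-13.8, -1.3, 28.1]
grip_width: 0.0089
```

Run:
```python
from h import *
o=monitor.get_obs();print(o['wrist_force'],o['ft_torque'],o['grip_width'],o['ee_pos'],o['qpos'])
grab('top','t7.png'); grab('side','s7.png'); grab('wrist','w7.png')
im=cv2.imread('pics/s7.png')[185:275,290:425]; cv2.imwrite('pics/s7c.png',cv2.resize(im,None,fx=5.5,fy=5.5,interpolation=cv2.INTER_CUBIC))
```

```text
[-13.77781723  -1.32034507  28.06092451] [-2.97359616e-01  2.80831016e+00 -2.27570525e-03] 0.0089037711903633 [ 0.5694656  -0.06449673  0.15677112] [-0.25420968  0.37724234 -0.08259684  1.11240384 -0.00145158 -0.1522868 ]
```

View pics/s7c.png

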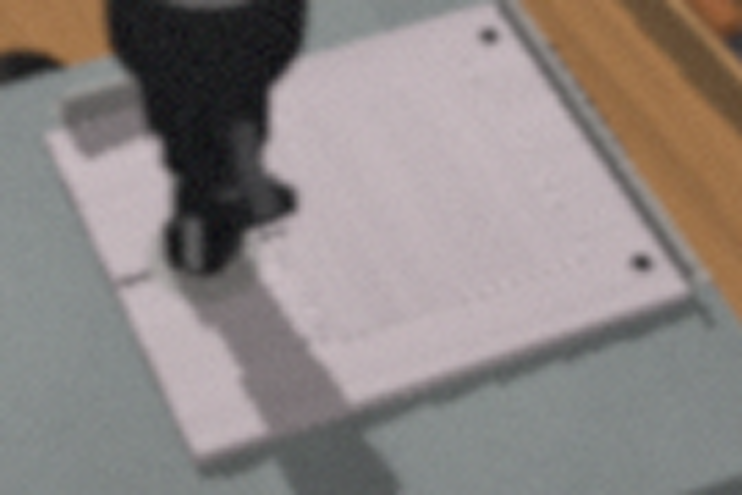

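View pics/w7.png

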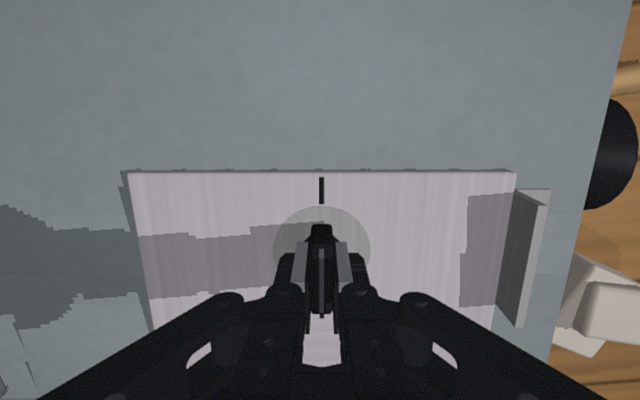

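Emit:
step_arm --targets '[{"slide": [-0.0004, 0.0008, 0.0016], "rot": [0, 0, 0], "fingers": 1}, {"slide": [-0.0004, 0.0008, 0.0016], "rot": [0, 0, 0], "fingers": 1}, {"slide": [-0.0004, 0.0008, 0.0016], "rot": [0, 0, 0], "fingers": 1}, {"slide": [-0.0004, 0.0008, 0.0016], "rot": [0, 0, 0], "fingers": 1}, {"slide": [-0.0004, 0.0008, 0.0016], "rot": [0, 0, 0], "fingers": 1}]'

```text
t: 11.85
ee_pos: [0.5695, -0.0644, 0.1568]
tcp_rot: [[-0.995, 0.102, -0.001], [0.102, 0.995, -0.003], [0.001, -0.003, -1.0]]
wrist_force: [-14.8, -4.6, 26.2]
grip_width: 0.0088
```

Run:
```python
from h import *
np.set_printoptions(precision=4,suppress=True)
o=monitor.get_obs();print(o['wrist_force'],o['grip_width'],o['ee_pos'])
W=viewer.camera_params('wrist');grab('wrist','w8.png');S=viewer.camera_params('side');grab('side','s8.png')
im=cv2.imread('pics/w8.png'); a=onz(W,128,170,.148);b=onz(W,515,170,.148)
d=b-a;print('front edge',a,b,np.linalg.norm(d),'yaw',np.arctan2(d[1],d[0])-np.pi/2)
cv2.imwrite('pics/w8a.png',cv2.resize(im[160:335,440:570],None,fx=3.4,fy=3.4,interpolation=cv2.INTER_CUBIC))
cv2.imwrite('pics/w8b.png',cv2.resize(im[150:200,110:520],None,fx=1.9,fy=4,interpolation=cv2.INTER_CUBIC))
im=cv2.imread('pics/s8.png'); cv2.imwrite('pics/s8c.png',cv2.resize(im[170:350,235:445],None,fx=3.3,fy=3.3,interpolation=cv2.INTER_CUBIC))
```

```text
[-14.7733  -4.6123  26.171 ] 0.008804864157213063 [ 0.5695 -0.0644  0.1568]
front edge [ 0.5204 -0.1483  0.148 ] [0.5381 0.0276 0.148 ] 0.17679636703996973 yaw -0.10031491934151826
```

View pics/w8a.png

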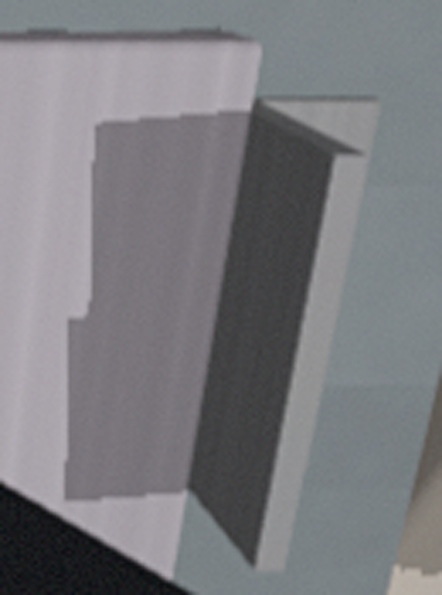

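View pics/w8b.png

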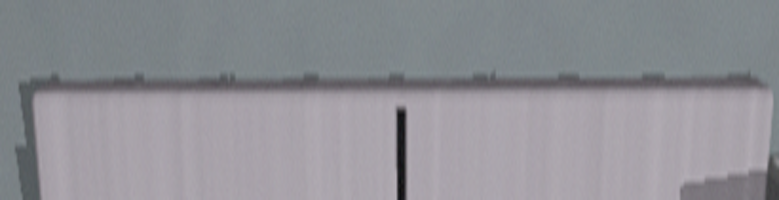

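View pics/s8c.png

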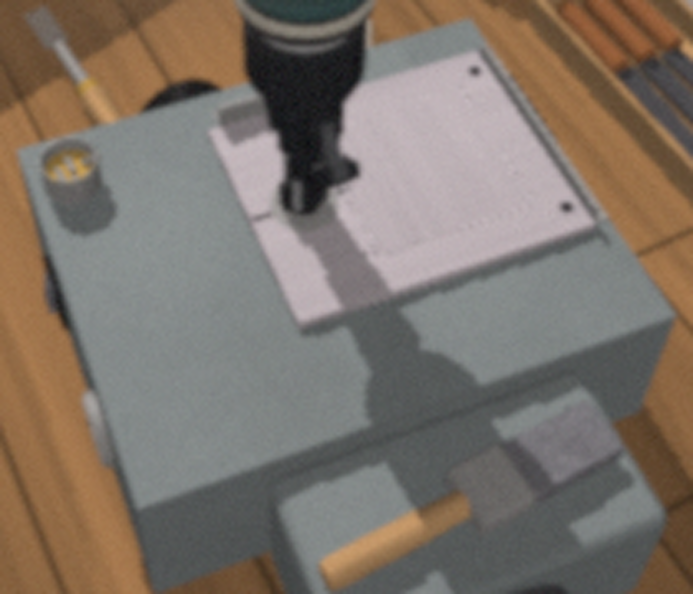

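Run:
```python
from h import *
print(job.hand_in()); o=monitor.get_obs(); print(o['t'],o['wrist_force'],o['ee_pos'])
```

```text
the job is handed in; nothing more can be done
None
the job is handed in; nothing more can be done
```

I slid the cover along the deck by its wing until it met the back stop (about 13 N) and then the side stop (about 13 N). I then turned the wing about 77° into line with the index marks and pressed the cover down. I handed in at about t = 12 s with the arm still holding the wing and pressing.

**Last checks:**
- **Down on the deck:** the wing came down about 10 mm. It then stopped dead at z = 0.1568 m while the press force rose to 26–28 N, well over the 7 N needed.
- **Square to the stops:** the cover's yaw measured -0.100 rad against -0.099 rad for the extractor. The pictures show its left edge against the side stop, its back edge against the back stop, and the front lying flat.
- **Left in place:** the tin and the brush look unmoved in the last pictures. I did not check the screwdriver, chisel and plaster lump separately, but the arm never went near them.

**Disagreements:** my picture measurement of the front edge came out 3 mm short (177 mm instead of 180), and sideways force against the side stop was only about 5 N at the end. I could not read the state after the hand-in, so I did not see the final second.

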